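# Case the fragile finds

## Robot

A 7-joint arm with a two-finger parallel gripper is mounted at the origin on the work surface. World frame = base frame: x ahead of the robot, y to its left, z up, the work surface at z = 0. Lengths are in m, angles in rad, forces in N, time in s.
With the tool pointing down it reaches from about 0.4 to 0.85 m from the base axis. Payload 4.5 kg.
Tool frame: the origin (TCP) lies between the finger pads; the fingertips stand 19 mm ahead of it and the grasp point (between the pads) is the TCP; z points along the fingers, y is the line along which they close (so a half turn about z gives the same grasp; the last joint's range is limited). The gripper opens to 85 mm and grips with 20 to 120 N. Pads are 22 mm wide; open, the fingers measure 114 mm over their backs; the gripper's body (76 mm by 85 mm) begins 54 mm behind the grasp point. The pads swing forward as they close: fully open they stand 13 mm farther back than shut.
Start: joints at [-1.134, 0.689, -0.195, 1.565, 0.157, 0.902, -0.215], TCP at [0.245, 0.575, 0.25] pointing down, gripper open.
Joint ranges: [-3.01, 3.01], [-0.46, 2.08], [-1.47, 1.51], [0.13, 2.56], [-1, 4.14], [0.04, 2.09], [-2.66, 2.66]. Speed limits (rad/s): [2.57, 2.57, 3.14, 3.14, 3.14, 3.14, 3.14].

## Interface

Orientations are given as a unit quaternion [x, y, z, w].
In Python, from rig import * gives the robot as it stands.
- The arm moves only by the tool send_rows, never from a script. Its argument "commands" is a list of rows, each a list of 3 entries, a list of its own where there are three numbers: the shift along the tool's x, y, z in m, then the turn about the tool's z in degrees, then the opening, from 0 (shut) to 1 (fully open). In form: [[[x, y, z], roll, jaw], ...]. A call has 1 to 20 rows; each row shifts and turns the commanded pose from where the row before left it, along the tool's axes as they then stand; what a row does not reach is not made up. A row lasts 1/10 s, in which the tool goes at most 50 mm and 8.59 degrees, less where a joint would pass 70% of its speed; a pose out of reach is approached as far as the arm can. A call is refused whole if a number of a shift passes 0.05 or a number of a turn 8.59, either way. A call with a gripper value outside its range is refused whole. The fingers move at their own pace and stop on an object; the grip force is fixed at half the most. Time passes only in rows, so rows that do not move let the fingers close. It gives the time, the measured TCP pose, the force, the opening and the grip force at its end, in the units of the state.
- observe(): the state, without advancing time (a new reading comes with each control period).
- snapshot(name): name is "scene" or "top" or "wrist"; returns a dict with "frame" (400x640x3 uint8, blue, green, red), "range_z" (400x640 float32, m along the optical axis (not along the pixel's ray), 0 where there is no reading), "vertical_fov" (degrees; the focal length in pixels is half the picture's height over the tangent of half this angle, whatever the lens; pixels are square), "cx", "cy" (the principal point, pixels), "R" (3x3) and "t" (3): a world point X has camera coordinates R X + t. Camera axes: x right, y down, z forward; pixel columns grow to the right and rows downward; lengths in m; the calibration is good to about 2 mm. A picture is of the moment at which its call begins.
- close_job(): hands the job in; it is judged then, once.
The state is a dict: "time": time; "joint_positions": joint angles; "qvel": joint speeds; "joint_torque": joint torques, N m; "ee_pos": TCP position; "ee_rot": TCP orientation; "wrist_force": force on the tool from outside, world axes, zero at the start; "wrist_torque": the same for the moment, N m; "finger_gap": finger opening in m; "grip_force": force on a finger pad.
Only numpy, scipy, OpenCV 4.12 (cv2) and the standard library are available. Lean on these libraries where they do the work, as an engineer would, in place of code of your own. Each camera call takes 0.05 s, during which the arm holds its last target. There are 200 camera calls.

## Task

Pry up the lid of the grey finds case by its front edge with the spatula's blade, and open it. Lay every find that is on the white board flat on the foam inside, side by side: they are fragile, so grip them softly, with no more than about 12 N per finger, and do not let them drop. Then lower the lid shut without slamming it, and leave the spatula lying on its green mat and the pot, bottles, dish and cork block where they are.

Things in the scene. Friction and masses are not known exactly. Their poses are not given: they have to be found in the camera images.
- case: Shallow grey plastic finds case, fixed, 200 mm (x) by 350 mm (y) by 60 mm high; origin: centre of its underside, on the bench. Walls 5 mm; grey foam floor 12 mm above the origin (inside 190 by 340 mm). The front wall is at -x; the middle 110 mm of it is 12 mm lower (top at 48 mm), leaving a gap under the lid for a blade
- lid (a joint): Blue lid with a white panel, hinged along the case's far (+x) top edge: 0 shut, 1.6 rad standing open; it rises at the front (-x) edge. A stiff hinge: it stays where it is left. Lifting the lip takes about 2 N
- lid_hinge (a point): Middle of the lid's hinge line, at case x = 100 mm, z = 60 mm; the hinge runs along case y
- lid_lip (a point): Middle of the lid's front edge, on its underside, 210 mm from the hinge; shut, it lies at case x = -110 mm (10 mm in front of the front wall), z = 60 mm. The lid is a flat board 6 mm thick, 350 mm wide, without a handle; x runs along the lid to the hinge, y is the case's y, z its outward side
- tool_mat: Green mat for the spatula, fixed, 250 mm (x) by 80 mm (y) by 3 mm thick; origin: centre of its underside, on the bench
- spatula: Flat steel spatula, loose, 100 g. Wooden handle 110 mm long (x), 28 mm wide (y), 24 mm high; origin: centre of the handle's underside. A steel blade 44 mm wide, 3 mm thick, reaches from the handle's front end (x = 55 mm) to x = 135 mm, its middle plane 4 mm above the origin. Starts lying on its mat, handle nearest the robot
- spatula_tip (a point): Middle of the blade's end edge, x = 135 mm, z = 4 mm from the spatula's origin
- spatula_middle (a point): Point midway along the spatula, x = 40 mm, z = 0 from its origin
- finds_board: White board that the finds lie on, fixed, 300 mm (x) by 360 mm (y) by 6 mm thick; origin: centre of its underside, on the bench
- sherd: Arched terracotta potsherd with two dark painted lines, about 96 mm long (x), 40 mm wide (y), 23 mm high. Origin: centre of its underside. Its middle 40 mm is a flat-sided slab from 10 to 22 mm height; grip it across y. May be absent. Fragile: grip with at most about 12 N per finger
- axe: Green corroded bronze axe head, 91 mm long (x), 20 mm high; body 32 mm wide (y) from x = -45 to 15 mm, flaring to a 58 mm wide edge at x = 46 mm. Origin: underside, in the middle of its length; grip it across y at x = -10 mm. May be absent. Fragile: grip with at most about 12 N per finger
- comb: Cream bone comb with dark teeth lines, flat, 90 mm long (x), 40 mm wide (y), 15 mm high. Origin: centre of its underside; grip it across y. May be absent. Fragile: grip with at most about 12 N per finger
- tile: Fragment of a blue-glazed terracotta tile, 82 mm long (x from -41 to 41 mm), 42 mm wide (y) from x = -41 to 21 mm, narrower beyond, 17.5 mm high. Origin: its underside; grip it across y at x = -10 mm. May be absent. Fragile: grip with at most about 12 N per finger
- pot: White lidded pot standing among the finds, 46 mm across, 50 mm high; origin: centre of its underside. Not part of the job: leave it
- bottle_blue: Clear jar with a blue cap, 60 mm across, 120 mm high; origin: centre of its underside. Leave it
- bottle_amber: Amber bottle with a black cap, 56 mm across, 130 mm high; origin: centre of its underside. Leave it
- bottle_small: Small clear jar with a blue cap, 50 mm across, 60 mm high; origin: centre of its underside. Leave it
- dish: White ceramic bowl, 84 mm across, 35 mm high; origin: centre of its underside. Leave it
- sponge_block: Cork block 90 by 60 by 40 mm; origin: centre of its underside. Leave it
Not all that is in view belongs to the job. Leave any purple look-alike of the tile alone.

How it is judged:
On the way:
1. the lid is levered up past 0.35 rad with the spatula against it (value of joint lid above 0.35 rad and contact force between spatula and lid above 0.2 N), for 0.1 s.
At the end, for the whole second after the job is handed in: Every find present lies flat (0.2 rad) and at rest on the foam in the case, not stacked (underside under 20 mm above the case's underside); the lid is shut (under 0.03 rad); the spatula lies flat and still on its mat (its middle within 45 mm of the mat's centre) (x of sherd in the frame of case between -0.095 and 0.095 m and y of sherd in the frame of case between -0.17 and 0.17 m and z of each of sherd, axe, comb, tile in the frame of case below 0.02 m and angle between each of sherd, axe, comb, tile's own z axis and vertical below 0.2 rad and linear speed of each of sherd, axe, comb, tile, spatula below 0.03 m/s and x of axe in the frame of case between -0.095 and 0.095 m and y of axe in the frame of case between -0.17 and 0.17 m and x of comb in the frame of case between -0.095 and 0.095 m and y of comb in the frame of case between -0.17 and 0.17 m and x of tile in the frame of case between -0.095 and 0.095 m and y of tile in the frame of case between -0.17 and 0.17 m and value of joint lid below 0.03 rad and horizontal distance between spatula_middle and tool_mat below 0.045 m and height (world z) of spatula below 0.01 m and angle between spatula's own z axis and vertical below 0.12 rad); the robot touches nothing.
It fails at once if a find is squeezed or pressed with more than 28 N, both fingers counted together (14 N each) (contact force between the fingers and sherd above 28 N or contact force between the fingers and axe above 28 N or contact force between the fingers and comb above 28 N or contact force between the fingers and tile above 28 N).
It fails at once if a find is let fall: out of the fingers' hold with its underside more than 60 mm above the bench ((height (world z) of sherd above 0.06 m and contact force between the fingers and sherd below 0.02 N) or (height (world z) of axe above 0.06 m and contact force between the fingers and axe below 0.02 N) or (height (world z) of comb above 0.06 m and contact force between the fingers and comb below 0.02 N) or (height (world z) of tile above 0.06 m and contact force between the fingers and tile below 0.02 N)).
It fails at once if the lid is slammed: it closes faster than 2 rad/s (velocity of joint lid below -2 rad/s).
It fails at once if a bystander (pot, bottles, dish, cork block) is moved more than 30 mm or tipped (distance of any of pot, bottle_blue, bottle_amber, bottle_small, dish, sponge_block from where it was at the start of the episode above 0.03 m or angle between any of pot, bottle_blue, bottle_amber, bottle_small, dish, sponge_block's own z axis and vertical above 0.35 rad).
Of sherd, axe, comb, tile only 2 to 4 are there at a start; the rules pass over those that are not, and their reading is None.
At some moment in a run one of sherd, axe, comb, tile, spatula may be knocked a few centimetres aside while the robot is not near it.
It also fails if it takes over 210 s, if anything falls off the work surface, if the arm or the gripper's body presses on something with over 40 N, if the wrist force passes 120 N, or if a joint passes its speed limit or range.

## Working session

There is one attempt and no reset: what is moved stays moved. The work goes in short steps, Python scripts to look and compute and a tool call to move; the robot and the scene stay as the last step left them, time stands still between calls to the robot, and variables do not carry over. Pictures are saved under pics/ and viewed, at most 14 in all, crops included, and the job is handed in when it is done.

Besides the shell and the picture viewer there is one more tool, called after ">>>" as a command line: name --argument value ..., lists and objects as JSON in quotes. send_rows: Moves the arm, as the interface text tells. Its arguments: {"type":"object","properties":{"commands":{"type":"array"}},"required":["commands"]}

```bash
mkdir -p pics
cat > h.py <<'E'
from rig import *
import numpy as np, cv2, pickle
from scipy.spatial.transform import Rotation as Ro
def snap(n,save=None):
    s=snapshot(n); pickle.dump(s,open(f'{n}.pkl','wb'))
    if save: cv2.imwrite(f'pics/{save}.png',s['frame'])
    return s
def load(n): return pickle.load(open(f'{n}.pkl','rb'))
def cloud(s):
    h,w=s['range_z'].shape; f=h/2/np.tan(np.radians(s['vertical_fov'])/2)
    v,u=np.mgrid[:h,:w]; z=s['range_z']
    P=np.stack([(u-s['cx'])/f*z,(v-s['cy'])/f*z,z],-1)
    return (P-s['t'])@s['R']
def onplane(s,u,v,z):
    f=s['range_z'].shape[0]/2/np.tan(np.radians(s['vertical_fov'])/2)
    d=np.array([(u-s['cx'])/f,(v-s['cy'])/f,1])@s['R']; c=-s['t']@s['R']
    return c+d*(z-c[2])/d[2]
def st():
    o=observe(); R=Ro.from_quat(o['ee_rot']).as_matrix()
    print('t',round(o['time'],2),'p',np.round(o['ee_pos'],4),'gap',round(float(o['finger_gap']),4),'F',np.round(o['wrist_force'],1)); print(np.round(R,3)); return o,R
E
python3 - <<'E'
from h import *
o,R=st()
for n in ['top','scene']:
    s=snap(n,n+'0'); print(n,s['vertical_fov'],np.round(s['R'],3).tolist(),np.round(s['t'],3))
E
```

```text
t 0.0 p [0.2448 0.5744 0.2495] gap 0.0854 F [-0.6  0.8  0.9]
[[-0.92   0.392 -0.001]
 [ 0.392  0.92  -0.002]
 [-0.    -0.002 -1.   ]]
top 55.363547588327485 [[-0.019, -1.0, 0.02], [-0.984, 0.015, -0.177], [0.177, -0.023, -0.984]] [-0.087  0.566  1.271]
scene 48.975867000577765 [[0.317, 0.948, -0.01], [0.777, -0.266, -0.57], [-0.543, 0.173, -0.822]] [-0.114 -0.412  1.535]
```

View pics/top0.png

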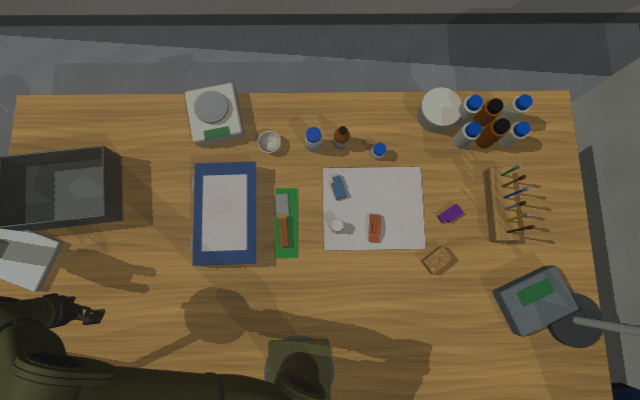

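View pics/scene0.png

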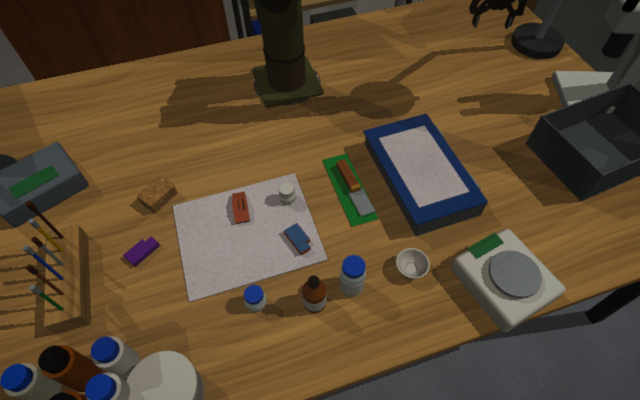

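Run:
```python
from h import *
s=load('top');c=load('scene')
a=cv2.resize(s['frame'][150:275,180:440],None,fx=3,fy=3,interpolation=cv2.INTER_CUBIC)
b=cv2.resize(c['frame'][105:305,320:500],None,fx=3,fy=3,interpolation=cv2.INTER_CUBIC)
cv2.imwrite('pics/t1.png',a);cv2.imwrite('pics/s1.png',b)
P=cloud(s)
for u,v in [(225,165),(225,262),(197,213),(253,213),(283,205),(283,230),(340,187),(375,228),(375,200),(337,225)]: print(u,v,np.round(P[v,u],3))
```

```text
225 165 [0.698 0.245 0.062]
225 262 [0.364 0.235 0.068]
197 213 [0.53  0.335 0.065]
253 213 [0.527 0.145 0.066]
283 205 [0.562 0.049 0.009]
283 230 [0.471 0.047 0.031]
340 187 [ 0.621 -0.156  0.027]
375 228 [ 0.472 -0.274  0.03 ]
375 200 [ 0.576 -0.282  0.006]
337 225 [ 0.482 -0.14   0.055]
```

View pics/t1.png

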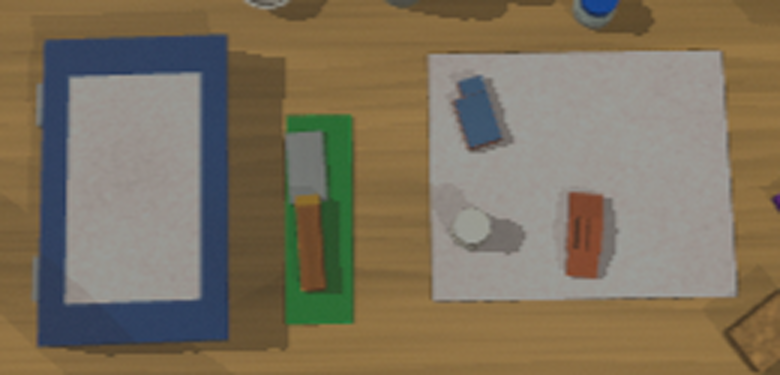

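View pics/s1.png

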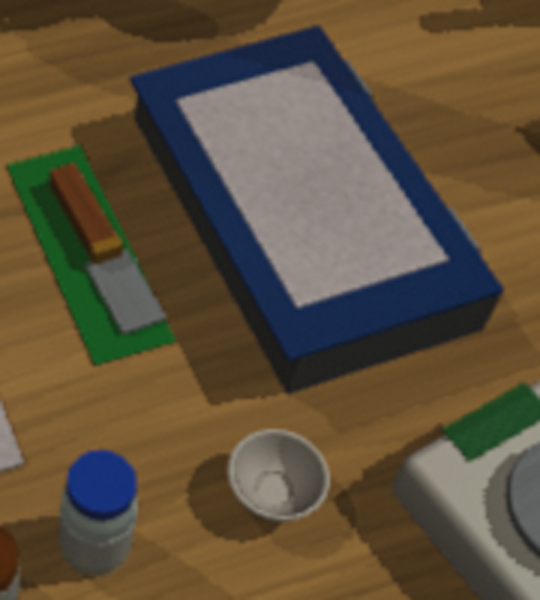

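```bash
cat >> h.py <<'E'
def rect(s,m):
    """min-area rect in world xy of masked points -> centre, (long,short), yaw of long side, z quantiles"""
    P=cloud(s)[m&(s['range_z']>0)]
    (c,(w,h),a)=cv2.minAreaRect(P[:,:2].astype(np.float32)*1000)
    if w<h: w,h,a=h,w,a+90
    a=(a+90)%180-90
    return np.round(c,1),np.round((w,h),1),round(a,1),np.round(np.percentile(P[:,2],[5,50,95])*1000,1),len(P)
def seg(s):
    P=cloud(s); hsv=cv2.cvtColor(s['frame'],cv2.COLOR_BGR2HSV); H,S,V=cv2.split(hsv)
    X,Y,Z=P[...,0],P[...,1],P[...,2]
    def m(h0,h1,s0,x0,x1,y0,y1,z0,z1):
        a=((H>=h0)&(H<=h1)&(S>=s0)&(X>x0)&(X<x1)&(Y>y0)&(Y<y1)&(Z>z0)&(Z<z1)).astype(np.uint8)
        n,l,stt,_=cv2.connectedComponentsWithStats(a,connectivity=8)
        return l==1+np.argmax(stt[1:,4]) if n>1 else a>0
    M={'lid':m(0,180,0,.3,.75,.1,.38,.052,.085),
     'handle':m(0,25,90,.35,.65,-.02,.12,.014,.05),
     'mat':m(45,80,90,.3,.75,-.02,.12,-.01,.03),
     'blade':m(0,180,0,.5,.68,-.02,.12,.003,.03)&~m(0,25,60,.3,.75,-.02,.12,-.1,.1)&(S<60),
     'sherd':m(0,14,90,.38,.7,-.46,-.08,.012,.05),
     'tile':m(95,120,60,.38,.7,-.46,-.08,.012,.05)}
    return M
E
python3 - <<'E'
from h import *
s=load('top'); M=seg(s)
for k,m in M.items():
    if m.any(): print(k,*rect(s,m))
s=load('scene');M=seg(s);print()
for k,m in M.items():
    if m.any(): print(k,*rect(s,m))
E
```

```text
lid [533.2 248.4] [350.5 220.3] 0.9 [61.7 66.3 70.8] 6424
handle [469.9  48.1] [109.8  26.9] 4.0 [21.2 26.7 31.5] 250
mat [502.5  38.8] [248.6  79. ] -0.3 [-2.4  2.5  7.2] 990
blade [562.2  53.8] [83.7 44.7] 4.5 [ 4.7  8.2 12.9] 261
sherd [ 474.  -271.7] [97.4 39.8] -9.3 [17.5 25.9 31.4] 302
tile [ 623.2 -148.7] [78.2 37.8] 15.0 [18.6 23.4 28.3] 207

lid [530.8 248.6] [354.9 221.4] 1.2 [63.6 67.5 70.7] 7623
handle [471.5  48.7] [111.4  28.6] 3.4 [17.4 27.1 30.9] 340
mat [500.5  39.6] [250.4  81.2] 0.3 [0.3 3.7 7.3] 1128
blade [561.   54.9] [86.7 45. ] 2.9 [ 6.   9.  12.5] 383
sherd [ 474.9 -271.7] [98.5 39. ] -6.0 [18.1 27.2 32.1] 420
tile [ 623.4 -148.3] [81.8 39.5] 16.0 [21.4 24.4 27.5] 361
```

>>> send_rows --commands '[[[-0.029, -0.0256, 0], 0, 1], [[-0.029, -0.0256, 0], 0, 1], [[-0.029, -0.0256, 0], 0, 1], [[-0.029, -0.0256, 0], 0, 1], [[-0.029, -0.0256, 0], 0, 1], [[-0.029, -0.0256, 0], 0, 1], [[-0.029, -0.0256, 0], 0, 1], [[-0.029, -0.0256, 0], 0, 1], [[-0.029, -0.0256, 0], 0, 1], [[-0.029, -0.0256, 0], 0, 1], [[-0.029, -0.0256, 0], 0, 1], [[-0.029, -0.0256, 0], 0, 1], [[-0.029, -0.0256, 0], 0, 1], [[-0.029, -0.0256, 0], 0, 1], [[-0.029, -0.0256, 0], 0, 1]]'

```text
time: 1.6
ee_pos: [0.4949, 0.0496, 0.2501]
ee_rot: [0.2, 0.98, -0.0, -0.0]
wrist_force: [0.2, 0.6, 0.6]
finger_gap: 0.0853
grip_force: 0.0
```

>>> send_rows --commands '[[[0, 0, 0], 8.5, 1], [[0, 0, 0], 8.5, 1], [[0, 0, 0], 8.5, 1], [[0, 0, 0], 8.5, 1], [[0, 0, 0], 8.5, 1], [[0, 0, 0], 8.5, 1], [[0, 0, 0], 8.5, 1], [[0, 0, 0], 8.5, 1], [[0, 0, 0], 8.5, 1], [[0, 0, 0], 8.5, 1], [[0, 0, 0], 8.5, 1], [[0, 0, 0], 8.5, 1], [[0, 0, 0], 8.5, 1], [[0, 0, 0], 8.5, 1], [[0, 0, 0], 8.5, 1], [[0, 0, 0], 8.5, 1], [[0, 0, 0], 8.5, 1], [[0, 0, 0], 8.5, 1], [[0, 0, 0], 0, 1], [[0, 0, 0], 0, 1]]'

```text
time: 3.6
ee_pos: [0.4945, 0.0514, 0.2501]
ee_rot: [0.999, 0.036, -0.0, 0.0]
wrist_force: [0.6, -0.6, 0.4]
finger_gap: 0.0853
grip_force: 0.0
```

```bash
cat >> h.py <<'E'
def go(x,y,z,yaw):
    """tool-frame shift (translate first, then roll) to a world target"""
    o,R=st(); d=R.T@(np.array([x,y,z])-o['ee_pos']); cy=np.degrees(np.arctan2(R[1,0],R[0,0]))
    print('shift',np.round(d*1000,1),'yaw',round(cy,1),'roll',round((cy-yaw+180)%360-180,1),'q',np.round(o['joint_positions'],2),'t',round(o['time'],1),'grip',o['grip_force'])
E
python3 -c "
from h import *
go(.4954,.050,.026,3.7)"
```

```text
t 3.6 p [0.4945 0.0514 0.2501] gap 0.0853 F [ 0.6 -0.6  0.4]
[[ 0.997  0.072 -0.001]
 [ 0.072 -0.997 -0.   ]
 [-0.001  0.    -1.   ]]
shift [  0.9   1.4 224.1] yaw 4.1 roll 0.4 q [-0.53  0.58  0.55  1.97 -0.45  0.71 -1.21] t 3.6 grip 0.0
```

>>> send_rows --commands '[[[0.0005, 0.0014, 0.04], 0.4, 1], [[0, 0, 0.04], 0, 1], [[0, 0, 0.04], 0, 1], [[0, 0, 0.04], 0, 1], [[0, 0, 0.03], 0, 1], [[0, 0, 0.02], 0, 1], [[0, 0, 0.014], 0, 1], [[0, 0, 0], 0, 0.5], [[0, 0, 0], 0, 0.36], [[0, 0, 0], 0, 0.36], [[0, 0, 0], 0, 0.36], [[0, 0, 0], 0, 0.36], [[0, 0, 0], 0, 0.36]]'

```text
time: 4.9
ee_pos: [0.4955, 0.0501, 0.0267]
ee_rot: [1.0, 0.031, 0.0, -0.0]
wrist_force: [-0.4, 0.6, 0.7]
finger_gap: 0.0308
grip_force: 0.1
```

>>> send_rows --commands '[[[0, 0, 0], 0, 0.32], [[0, 0, 0], 0, 0.32], [[0, 0, 0], 0, 0.32]]'

```text
time: 5.2
ee_pos: [0.4955, 0.0501, 0.0267]
ee_rot: [1.0, 0.031, 0.0, -0.0]
wrist_force: [0.4, 1.2, 6.0]
finger_gap: 0.0274
grip_force: 16.5
```

>>> send_rows --commands '[[[0, 0, 0], 0, 0.3], [[0, 0, 0], 0, 0.3], [[0, 0, 0], 0, 0.3]]'

```text
time: 5.5
ee_pos: [0.4955, 0.0501, 0.0269]
ee_rot: [1.0, 0.031, 0.0, -0.0]
wrist_force: [-0.7, 1.6, 7.7]
finger_gap: 0.0267
grip_force: 56.4
```

>>> send_rows --commands '[[[0, 0, 0], 0, 0.26], [[0, 0, 0], 0, 0.26], [[0, 0, 0], 0, 0.26]]'

```text
time: 5.8
ee_pos: [0.4955, 0.0501, 0.0269]
ee_rot: [1.0, 0.031, 0.0, -0.0]
wrist_force: [-0.9, 0.7, 7.8]
finger_gap: 0.0266
grip_force: 58.5
```

>>> send_rows --commands '[[[0, 0, -0.01], 0, 0.26], [[0, 0, -0.03], 0, 0.26], [[0.0115, 0.0175, -0.03], 0, 0.26], [[0.011, 0.0175, -0.03], 0, 0.26], [[0.011, 0.0175, 0], 0, 0.26], [[0, 0, 0], -7.95, 0.26], [[0, 0, 0], -7.95, 0.26], [[0, 0, 0], -7.95, 0.26], [[0, 0, 0], -7.95, 0.26], [[0, 0, 0], -7.95, 0.26], [[0, 0, 0], -7.95, 0.26], [[0, 0, 0], -7.95, 0.26], [[0, 0, 0], -7.95, 0.26], [[0, 0, 0], -7.95, 0.26], [[0, 0, 0], -7.95, 0.26], [[0, 0, 0], -7.95, 0.26], [[0, 0, 0], 0, 0.26], [[0, 0, 0], 0, 0.26]]'

```text
time: 7.6
ee_pos: [0.5317, -0.0007, 0.1264]
ee_rot: [0.702, 0.712, -0.0, -0.0]
wrist_force: [-0.3, 0.5, -0.8]
finger_gap: 0.0267
grip_force: 59.7
```

Run:
```python
from h import *
go(.532,.0,.0735,91)
s=snap('top'); c=snap('scene')
cv2.imwrite('pics/g1.png',cv2.resize(c['frame'][100:240,280:460],None,fx=4,fy=4,interpolation=cv2.INTER_CUBIC))
for s in (s,c):
    P=cloud(s);S=cv2.cvtColor(s['frame'],cv2.COLOR_BGR2HSV)[...,1]
    m=(P[...,0]>.49)&(P[...,0]<.58)&(P[...,1]>.06)&(P[...,1]<.13)&(P[...,2]>.07)&(P[...,2]<.16)
    q=P[m]; print(rect(s,m))
    if len(q)>20:
        print(np.linalg.lstsq(np.c_[q[:,0]-.53,q[:,1]-.11,np.ones(len(q))],q[:,2],rcond=None)[0])
```

```text
t 7.6 p [ 0.5317 -0.0007  0.1264] gap 0.0267 F [-0.3  0.5 -0.8]
[[-0.013  1.    -0.   ]
 [ 1.     0.013 -0.   ]
 [-0.    -0.    -1.   ]]
shift [ 0.7  0.4 52.9] yaw 90.8 roll -0.2 q [-0.08  0.76 -0.    1.96  0.    0.42 -0.07] t 7.6 grip 59.65908408164978Traceback (most recent call last):
  File "<stdin>", line 8, in <module>
  File "h.py", line 27, in rect
    return np.round(c,1),np.round((w,h),1),round(a,1),np.round(np.percentile(P[:,2],[5,50,95])*1000,1),len(P)
                                                               ~~~~~~~~~~~~~^^^^^^^^^^^^^^^^^^
    return _quantile_unchecked(
        a, q, axis, out, overwrite_input, method, keepdims, weights)
    return _ureduce(a,
                    func=_quantile_ureduce_func,
    ...<5 lines>...
                    overwrite_input=overwrite_input,
                    method=method)
    r = func(a, **kwargs)
    result = _quantile(arr,
                       quantiles=q,
    ...<2 lines>...
                       out=out,
                       weights=wgt)
    slices_having_nans = np.isnan(arr[-1, ...])
                                  ~~~^^^^^^^^^
IndexError: index -1 is out of bounds for axis 0 with size 0
```

View pics/g1.png

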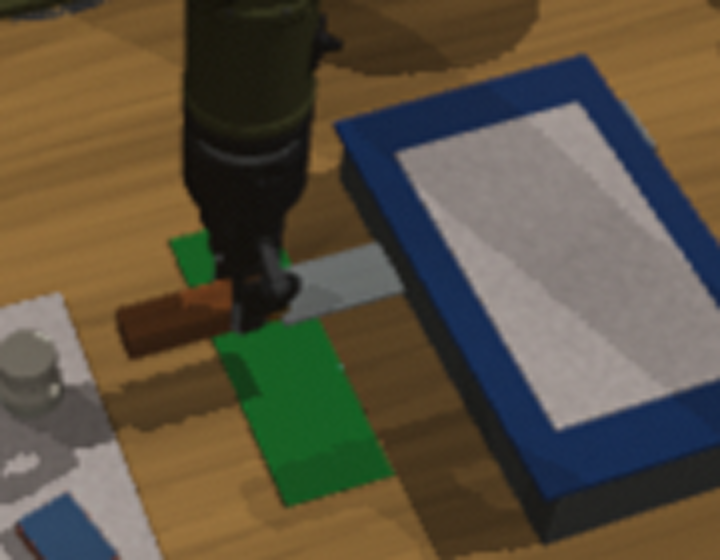

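```bash
cat > bl.py <<'E'
from h import *
import sys
def blade(c,tip,lo=-.02,hi=.03,zc=.107):
    P=cloud(c); hsv=cv2.cvtColor(c['frame'],cv2.COLOR_BGR2HSV)
    m=(abs(P[...,0]-.53)<.03)&(P[...,1]>tip-.065)&(P[...,1]<tip+.012)&(P[...,2]>zc+lo)&(P[...,2]<zc+hi)&(c['range_z']>0)
    m=cv2.erode(m.astype(np.uint8),np.ones((3,3)))>0
    q=P[m]; print(rect(c,m)); print('slope x,y; z at tip',np.round(np.linalg.lstsq(np.c_[q[:,0]-.53,q[:,1]-tip,np.ones(len(q))],q[:,2],rcond=None)[0],4))
E
python3 - <<'E'
from bl import *
blade(load('scene'),.109)
E
```

```text
(array([530.6,  75.2]), array([55.1, 39.9]), -88.6, array([105.4, 108.7, 111.3]), 225)
slope x,y; z at tip [0.0248 0.0017 0.1086]
```

>>> send_rows --commands '[[[0, 0, 0.02], 0, 0.26], [[0, 0, 0.02], 0, 0.26], [[0, 0, 0.013], 0, 0.26], [[0, 0, 0], 0, 0.26], [[0.01, 0, 0], 0, 0.26], [[0.01, 0, 0], 0, 0.26], [[0.01, 0, 0], 0, 0.26], [[0.01, 0, 0], 0, 0.26], [[0, 0, 0], 0, 0.26]]'

```text
time: 8.6
ee_pos: [0.5314, 0.0425, 0.0737]
ee_rot: [0.7, 0.714, 0.001, -0.0]
wrist_force: [0.6, 0.8, -1.8]
finger_gap: 0.0268
grip_force: 59.6
```

>>> send_rows --commands '[[[0.008, 0, 0], 0, 0.26], [[0.007, 0, 0], 0, 0.26], [[0, 0, 0], 0, 0.26], [[0, 0, -0.005], 0, 0.26], [[0, 0, -0.005], 0, 0.26], [[0, 0, -0.005], 0, 0.26], [[0, 0, 0], 0, 0.26]]'

```text
time: 9.3
ee_pos: [0.5312, 0.0542, 0.0891]
ee_rot: [0.701, 0.713, 0.0, 0.0]
wrist_force: [-1.1, 0.3, -1.8]
finger_gap: 0.027
grip_force: 59.5
```

Run:
```python
from h import *
st()
c=snap('scene')
cv2.imwrite('pics/g2.png',cv2.resize(c['frame'][80:240,280:500],None,fx=3,fy=3,interpolation=cv2.INTER_CUBIC))
```

```text
t 9.3 p [0.5312 0.0542 0.0891] gap 0.027 F [-1.1  0.3 -1.8]
[[-0.017  1.     0.001]
 [ 1.     0.017 -0.   ]
 [-0.     0.001 -1.   ]]
```

View pics/g2.png

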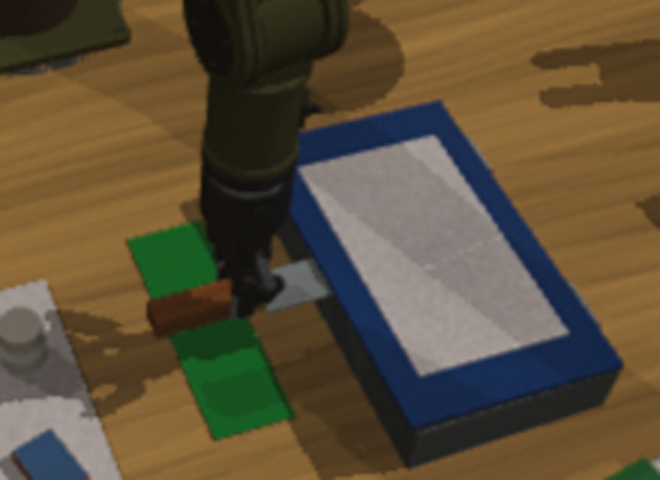

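>>> send_rows --commands '[[[0.0008, 0, -0.0092], 0, 0.26], [[0.0012, 0, -0.0091], 0, 0.26], [[0.0017, 0, -0.009], 0, 0.26], [[0.0021, 0, -0.009], 0, 0.26], [[0.0026, 0, -0.0088], 0, 0.26], [[0.0031, 0, -0.0087], 0, 0.26], [[0.0033, 0, -0.0085], 0, 0.26], [[0.0038, 0, -0.0084], 0, 0.26], [[0, 0, 0], 0, 0.26], [[0, 0, 0], 0, 0.26]]'

```text
time: 10.35
ee_pos: [0.5309, 0.0739, 0.1593]
ee_rot: [0.701, 0.713, 0.001, -0.0]
wrist_force: [-0.4, -0.1, -1.7]
finger_gap: 0.0269
grip_force: 59.6
```

```bash
cat >> h.py <<'E'
def lidang(s,a=.02):
    P=cloud(s); f=s['frame'].astype(int); X,Y,Z=P[...,0],P[...,1],P[...,2]
    b=(f[...,0]-f[...,2]>25)&(X>.34)&(X<.73)&(Y>.1)&(Y<.5)&(Z>.04)&(Z<.32)&(s['range_z']>0)
    q=P[b]; n=len(q); v=q-q.mean(0); u,S,vt=np.linalg.svd(v,full_matrices=False); nn=vt[2]; nn=nn*np.sign(nn[2])
    print('lid n',n,'normal',np.round(nn,3),'angle',np.round(np.arctan2(nn[1],nn[2]),3),'zmax',q[:,2].max().round(3),'resid',(S[2]/n**.5).round(4))
E
python3 - <<'E'
from h import *
go(.5312,.2,.3,91)
lidang(snap('scene'));lidang(snap('top'))
E
```

```text
t 10.35 p [0.5309 0.0739 0.1593] gap 0.0269 F [-0.4 -0.1 -1.7]
[[-0.018  1.     0.001]
 [ 1.     0.018  0.001]
 [ 0.001  0.001 -1.   ]]
shift [ 126.2    2.6 -140.6] yaw 91.0 roll 0.0 q [-0.24  0.71  0.03  1.93 -0.04  0.51 -0.17] t 10.3 grip 59.579998254776
lid n 2072 normal [-0.007  0.442  0.897] angle 0.457 zmax 0.303 resid 0.0037
lid n 937 normal [-0.007  0.44   0.898] angle 0.456 zmax 0.16 resid 0.0019
```

>>> send_rows --commands '[[[0.0061, 0, -0.0113], 0, 0.26], [[0.0069, 0, -0.0109], 0, 0.26], [[0.0076, 0, -0.0104], 0, 0.26], [[0.0083, 0, -0.0098], 0, 0.26], [[0.009, 0, -0.0092], 0, 0.26], [[0.0096, 0, -0.0086], 0, 0.26], [[0.0102, 0, -0.0079], 0, 0.26], [[0.0107, 0, -0.0072], 0, 0.26], [[0.0112, 0, -0.0064], 0, 0.26], [[0.0116, 0, -0.0056], 0, 0.26], [[0.0119, 0, -0.0047], 0, 0.26], [[0.0123, 0, -0.0039], 0, 0.26], [[0, 0, 0], 0, 0.26], [[0, 0, 0], 0, 0.26]]'

```text
time: 11.85
ee_pos: [0.5285, 0.1892, 0.2548]
ee_rot: [0.701, 0.713, 0.0, -0.0]
wrist_force: [0.3, -1.4, -1.6]
finger_gap: 0.0267
grip_force: 59.6
```

Run:
```python
from h import *
go(.5312,.2,.3,91)
lidang(snap('scene'));lidang(snap('top'))
```

```text
t 11.85 p [0.5285 0.1892 0.2548] gap 0.0267 F [ 0.3 -1.4 -1.6]
[[-0.018  1.    -0.   ]
 [ 1.     0.018  0.   ]
 [ 0.    -0.    -1.   ]]
shift [ 10.8   2.9 -45.2] yaw 91.0 roll 0.0 q [-0.47  0.6   0.07  1.76 -0.05  0.78 -0.35] t 11.8 grip 59.628610610961914
lid n 173 normal [-0.016  0.909  0.417] angle 1.14 zmax 0.266 resid 0.0013
lid n 11 normal [-0.04   0.951  0.305] angle 1.26 zmax 0.265 resid 0.0
```

>>> send_rows --commands '[[[0.0095, 0, -0.003], 0, 0.26], [[0.0095, 0, -0.002], 0, 0.26], [[0.0095, 0, -0.001], 0, 0.26], [[0.0085, 0, 0], 0, 0.26], [[0, 0, 0], 0, 0.26], [[-0.02, 0, 0], 0, 0.26], [[-0.04, 0, 0], 0, 0.26], [[-0.04, 0, 0], 0, 0.26], [[-0.04, 0, 0], 0, 0.26], [[-0.04, 0, 0.03], 0, 0.26], [[-0.025, 0.001, 0.04], 0, 0.26], [[0, 0, 0], 0, 0.26]]'

```text
time: 13.15
ee_pos: [0.5293, 0.015, 0.187]
ee_rot: [0.704, 0.71, -0.005, -0.002]
wrist_force: [-1.1, 0.3, -1.1]
finger_gap: 0.027
grip_force: 59.6
```

>>> send_rows --commands '[[[0, 0, 0], 8.2, 0.26], [[0, 0, 0], 8.2, 0.26], [[0, 0, 0], 8.2, 0.26], [[0, 0, 0], 8.2, 0.26], [[0, 0, 0], 8.2, 0.26], [[0, 0, 0], 8.2, 0.26], [[0, 0, 0], 8.2, 0.26], [[0, 0, 0], 8.2, 0.26], [[0, 0, 0], 8.2, 0.26], [[0, 0, 0], 8.2, 0.26], [[0, 0, 0], 8.2, 0.26], [[0, 0, 0], 0, 0.26], [[0, 0, 0], 0, 0.26]]'

```text
time: 14.45
ee_pos: [0.5329, 0.0217, 0.1912]
ee_rot: [1.0, 0.009, 0.0, -0.0]
wrist_force: [-0.4, -0.1, -1.5]
finger_gap: 0.0265
grip_force: 59.6
```

Run:
```python
from h import *
go(.4875,.039,.0272,0.8)
c=snap('scene'); s=snap('top'); cv2.imwrite('pics/g3.png',c['frame']);lidang(c);lidang(s)
```

```text
t 14.45 p [0.5329 0.0217 0.1912] gap 0.0265 F [-0.4 -0.1 -1.5]
[[ 1.     0.018  0.001]
 [ 0.018 -1.     0.001]
 [ 0.001 -0.001 -1.   ]]
shift [-45.2 -18.1 164. ] yaw 1.1 roll 0.3 q [-0.41  0.71  0.49  1.92 -0.54  0.64 -1.13] t 14.4 grip 59.62010979652405
lid n 248 normal [-0.02   0.997  0.08 ] angle 1.49 zmax 0.274 resid 0.0015
lid n 147 normal [-0.019  0.996  0.09 ] angle 1.481 zmax 0.275 resid 0.0011
```

View pics/g3.png

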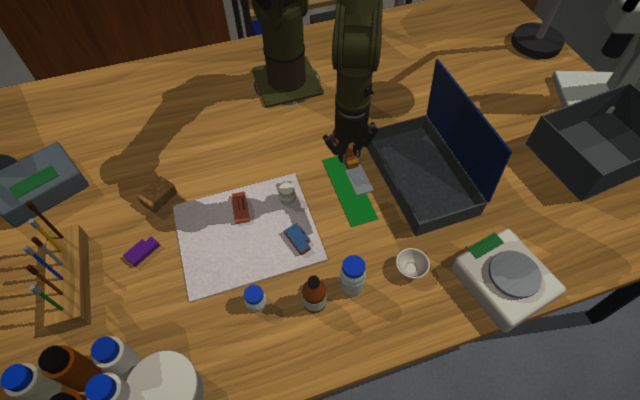

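>>> send_rows --commands '[[[-0.023, -0.009, 0.03], 0, 0.26], [[-0.023, -0.009, 0.04], 0, 0.26], [[0, 0, 0.04], 0, 0.26], [[0, 0, 0.03], 0, 0.26], [[0, 0, 0.015], 0, 0.26], [[0, 0, 0.008], 0, 0.26], [[0, 0, 0], 0, 0.26], [[0, 0, 0], 0, 0.26]]'

```text
time: 15.35
ee_pos: [0.487, 0.0379, 0.0283]
ee_rot: [1.0, 0.007, 0.001, -0.0]
wrist_force: [0.2, -0.1, -1.3]
finger_gap: 0.027
grip_force: 60.6
```

>>> send_rows --commands '[[[0, 0, 0], 0, 0.32], [[0, 0, 0], 0, 0.36], [[0, 0, 0], 0, 0.45], [[0, 0, 0], 0, 0.6], [[0, 0, -0.005], 0, 0.8], [[0, 0, -0.02], 0, 1], [[0, 0, -0.04], 0, 1], [[0, 0, -0.04], 0, 1], [[0, 0.04, -0.04], 0, 1], [[0, 0.04, -0.04], 0, 1], [[0, 0.045, 0], 0, 1]]'

```text
time: 16.45
ee_pos: [0.4902, -0.0781, 0.2077]
ee_rot: [1.0, 0.008, 0.004, 0.0]
wrist_force: [0.6, -0.5, -0.3]
finger_gap: 0.0854
grip_force: 0.0
```

Run:
```python
from h import *
c=snap('scene'); s=snap('top')
for s in (s,c):
  for k,m in seg(s).items():
    if m.any() and k!='lid': print(k,*rect(s,m))
go(.474,-.272,.2,0)
```

```text
mat [584.2  40.2] [85.3 76.1] -0.3 [-2.4  2.8  7.4] 260
blade [574.3  34.5] [44.2 43.1] 1.0 [ 4.3  8.6 13.4] 108
sherd [ 474.3 -271.7] [98.  39.5] -8.5 [16.6 25.5 31.2] 303
tile [ 634.9 -152.6] [57.6 25.4] 19.0 [18.8 23.7 27.1] 86
handle [462.  36.] [112.8  28.9] 0.4 [16.8 27.3 30.6] 332
mat [500.8  39.5] [249.6  79.6] 0.1 [0.5 3.7 7.2] 1113
blade [552.7  36.6] [86.6 44.3] 0.9 [ 5.9  9.2 12.4] 377
sherd [ 472.5 -271.4] [102.3  39.4] -6.0 [18.1 26.7 32. ] 415
tile [ 623.7 -148. ] [79.8 39.2] 15.6 [21.2 24.4 27.4] 362
t 16.55 p [ 0.4882 -0.0855  0.206 ] gap 0.0855 F [-0.4  0.6 -0.1]
[[ 1.     0.003  0.005]
 [ 0.003 -1.    -0.005]
 [ 0.005  0.005 -1.   ]]
shift [-14.7 186.5   7. ] yaw 0.2 roll 0.2 q [-0.23  0.64  0.5   2.02 -0.53  0.59 -0.94] t 16.6 grip 0.0
```

>>> send_rows --commands '[[[-0.003, 0.0374, 0.001], 0, 1], [[-0.003, 0.0374, 0.001], 0, 1], [[-0.003, 0.0374, 0.001], 0, 1], [[-0.003, 0.0374, 0.001], 0, 1], [[-0.003, 0.0374, 0], 0, 1], [[0, 0, 0], 7.7, 1], [[0, 0, 0.04], 0, 1], [[0, 0, 0.04], 0, 1], [[0, 0, 0], 0, 1], [[0, 0, 0], 0, 1]]'

```text
time: 17.55
ee_pos: [0.475, -0.2647, 0.1198]
ee_rot: [0.998, -0.061, -0.001, -0.0]
wrist_force: [0.5, -0.1, 0.2]
finger_gap: 0.0855
grip_force: 0.0
```

Run:
```python
from h import *
go(.4738,-.2716,.029,-7.5)
s=snap('wrist'); cv2.imwrite('pics/w1.png',s['frame'])
```

```text
t 17.55 p [ 0.475  -0.2647  0.1198] gap 0.0855 F [ 0.5 -0.1  0.2]
[[ 0.993 -0.121 -0.001]
 [-0.121 -0.993  0.001]
 [-0.001 -0.001 -1.   ]]
shift [-0.2  7.1 90.8] yaw -6.9 roll 0.6 q [ 0.21  0.82  0.38  1.94 -0.6   0.5  -0.68] t 17.6 grip 0.0
```

View pics/w1.png

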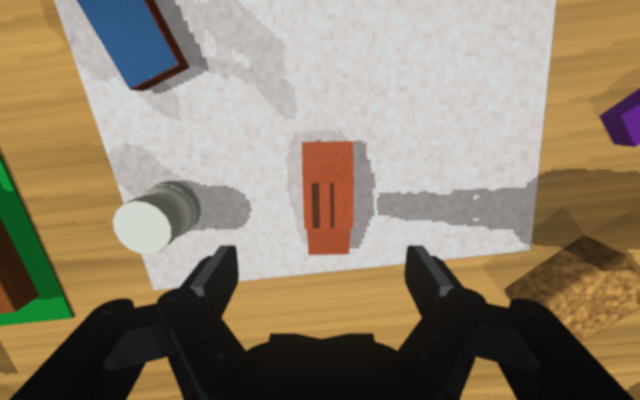

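Run:
```python
from h import *
s=load('wrist');P=cloud(s);H,S,V=cv2.split(cv2.cvtColor(s['frame'],cv2.COLOR_BGR2HSV))
m=np.zeros(H.shape,bool);m[120:270,280:380]=True
m&=(S>110)&(H<14)&(P[...,2]>.012); print(rect(s,m))
n,l,stt,_=cv2.connectedComponentsWithStats(m.astype(np.uint8)); k=l==1+np.argmax(stt[1:,4]); print(rect(s,k))
```

```text
(array([ 473.9, -269.5]), array([97.5, 39.2]), -6.5, array([18.7, 27.1, 29.6]), 5317)
(array([ 473.9, -269.5]), array([97.5, 39.2]), -6.5, array([18.7, 27.1, 29.6]), 5317)
```

>>> send_rows --commands '[[[-0.0004, 0.0059, 0.03], 0, 1], [[0, 0, 0.03], 0, 1], [[0, 0, 0.02], 0, 1], [[0, 0, 0.011], 0, 1], [[0, 0, 0], 0, 0.7], [[0, 0, 0], 0, 0.53], [[0, 0, 0], 0, 0.49], [[0, 0, 0], 0, 0.49], [[0, 0, 0], 0, 0.485], [[0, 0, 0], 0, 0.485], [[0, 0, 0], 0, 0.485]]'

```text
time: 18.7
ee_pos: [0.4744, -0.2708, 0.0287]
ee_rot: [0.998, -0.06, 0.0, -0.0]
wrist_force: [0.1, 0.8, 0.7]
finger_gap: 0.0415
grip_force: 0.1
```

>>> send_rows --commands '[[[0, 0, 0], 0, 0.475], [[0, 0, 0], 0, 0.475], [[0, 0, 0], 0, 0.47], [[0, 0, 0], 0, 0.47], [[0, 0, 0], 0, 0.47]]'

```text
time: 19.2
ee_pos: [0.4743, -0.2706, 0.0285]
ee_rot: [0.998, -0.06, -0.0, -0.0]
wrist_force: [-0.3, 1.0, -0.2]
finger_gap: 0.0399
grip_force: 1.0
```

>>> send_rows --commands '[[[0, 0, 0], 0, 0.467], [[0, 0, 0], 0, 0.467], [[0, 0, 0], 0, 0.467]]'

```text
time: 19.5
ee_pos: [0.4743, -0.2707, 0.0286]
ee_rot: [0.998, -0.06, -0.0, -0.0]
wrist_force: [0.4, 0.3, 0.7]
finger_gap: 0.0402
grip_force: 4.9
```

>>> send_rows --commands '[[[0, 0, 0], 0, 0.465], [[0, 0, 0], 0, 0.465], [[0, 0, -0.005], 0, 0.465], [[0, 0, -0.01], 0, 0.465], [[0, 0, 0], 0, 0.465]]'

```text
time: 20.0
ee_pos: [0.4748, -0.2716, 0.0449]
ee_rot: [0.998, -0.061, 0.001, 0.001]
wrist_force: [0.6, -0.2, -1.5]
finger_gap: 0.0401
grip_force: 8.2
```

>>> send_rows --commands '[[[0, 0, -0.02], 0, 0.465], [[0, 0, -0.025], 0, 0.465], [[0, 0, -0.025], 0, 0.465], [[0, 0, -0.015], -4, 0.465], [[0, -0.005, 0], -4, 0.465], [[-0.001, -0.015, 0], 0, 0.465], [[-0.001, -0.025, 0], 0, 0.465], [[-0.001, -0.028, 0], 0, 0.465], [[-0.001, -0.028, 0], 0, 0.465], [[-0.001, -0.028, 0], 0, 0.465], [[-0.001, -0.028, 0], 0, 0.465], [[-0.001, -0.028, 0], 0, 0.465], [[-0.001, -0.028, 0], 0, 0.465], [[-0.001, -0.028, 0], 0, 0.465], [[-0.001, -0.028, 0], 0, 0.465], [[-0.001, -0.028, 0], 0, 0.465], [[-0.001, -0.028, 0], 0, 0.465], [[-0.001, -0.028, 0], 0, 0.465], [[-0.001, -0.028, 0], 0, 0.465], [[-0.001, -0.028, 0], 0, 0.465]]'

```text
time: 22.0
ee_pos: [0.4506, 0.1397, 0.1283]
ee_rot: [1.0, 0.009, -0.001, -0.0]
wrist_force: [0.8, -0.3, -1.6]
finger_gap: 0.04
grip_force: 8.3
```

>>> send_rows --commands '[[[-0.001, -0.028, 0], 0, 0.465], [[-0.001, -0.028, 0], 0, 0.465], [[0, -0.02, 0], 0, 0.465], [[0, -0.01, 0], 0, 0.465], [[0, 0, 0], 0, 0.465]]'

```text
time: 22.5
ee_pos: [0.4474, 0.2254, 0.1282]
ee_rot: [1.0, 0.011, -0.0, -0.0]
wrist_force: [-1.0, -0.5, -1.2]
finger_gap: 0.0395
grip_force: 8.3
```

Run:
```python
from h import *
go(.45,.235,.036,1)
```

```text
t 22.5 p [0.4474 0.2254 0.1282] gap 0.0395 F [-1.  -0.5 -1.2]
[[ 1.     0.021 -0.001]
 [ 0.021 -1.     0.   ]
 [-0.001 -0.    -1.   ]]
shift [ 2.9 -9.5 92.2] yaw 1.2 roll 0.2 q [-0.84  0.8   0.47  2.06 -0.8   0.47 -1.3 ] t 22.5 grip 8.292979001998901
```

>>> send_rows --commands '[[[0.003, -0.0095, 0.01], 0, 0.465], [[0, 0, 0.025], 0, 0.465], [[0, 0, 0.025], 0, 0.465], [[0, 0, 0.015], 0, 0.465], [[0, 0, 0.01], 0, 0.465], [[0, 0, 0.004], 0, 0.465], [[0, 0, 0], 0, 0.465]]'

```text
time: 23.2
ee_pos: [0.4513, 0.2328, 0.0393]
ee_rot: [1.0, 0.009, -0.0, 0.0]
wrist_force: [1.2, -0.0, -0.8]
finger_gap: 0.0398
grip_force: 8.3
```

>>> send_rows --commands '[[[0, 0, 0.002], 0, 0.465], [[0, 0, 0], 0, 0.465]]'

```text
time: 23.4
ee_pos: [0.4515, 0.2335, 0.038]
ee_rot: [1.0, 0.009, 0.0, -0.0]
wrist_force: [0.2, 0.2, -1.4]
finger_gap: 0.0397
grip_force: 8.3
```

>>> send_rows --commands '[[[0, 0, 0.0015], 0, 0.465], [[0, 0, 0], 0, 0.465], [[0, 0, 0], 0, 0.465]]'

```text
time: 23.7
ee_pos: [0.4512, 0.2335, 0.0363]
ee_rot: [1.0, 0.009, 0.0, -0.0]
wrist_force: [-0.4, -0.4, -0.9]
finger_gap: 0.0399
grip_force: 8.3
```

>>> send_rows --commands '[[[0, 0, 0.001], 0, 0.465], [[0, 0, 0], 0, 0.465], [[0, 0, 0], 0, 0.465]]'

```text
time: 24.0
ee_pos: [0.4512, 0.2334, 0.0351]
ee_rot: [1.0, 0.009, -0.0, -0.0]
wrist_force: [0.1, 0.1, -1.8]
finger_gap: 0.04
grip_force: 8.3
```

>>> send_rows --commands '[[[0, 0, 0.001], 0, 0.465], [[0, 0, 0], 0, 0.465], [[0, 0, 0], 0, 0.47], [[0, 0, 0], 0, 0.48], [[0, 0, 0], 0, 0.53], [[0, 0, 0], 0, 0.65], [[0, 0, 0], 0, 0.85], [[0, 0, -0.01], 0, 1], [[0, 0, -0.03], 0, 1], [[0, 0, -0.04], 0, 1], [[0, 0, -0.03], 0, 1], [[0, 0.04, 0], 0, 1], [[0, 0.04, 0], 0, 1], [[0, 0.04, 0], 0, 1], [[0, 0.04, 0], 0, 1], [[0, 0.04, 0], 0, 1], [[0, 0.04, 0], 0, 1], [[0, 0.04, 0], 0, 1], [[0, 0.04, 0], 0, 1]]'

```text
time: 25.9
ee_pos: [0.457, -0.0882, 0.1448]
ee_rot: [1.0, 0.009, 0.0, -0.0]
wrist_force: [0.8, 0.1, -0.3]
finger_gap: 0.0854
grip_force: 0.0
```

Run:
```python
from h import *
c=snap('scene'); s=snap('top'); cv2.imwrite('pics/g4.png',cv2.resize(s['frame'][150:275,180:440],None,fx=3,fy=3))
for s in (s,c):
  for k,m in seg(s).items():
    if m.any() and k!='lid': print(k,*rect(s,m))
  P=cloud(s);H,S,V=cv2.split(cv2.cvtColor(s['frame'],cv2.COLOR_BGR2HSV))
  m=(H<14)&(S>100)&(P[...,0]>.36)&(P[...,0]<.7)&(P[...,1]>.15)&(P[...,1]<.34)&(P[...,2]>.01)
  if m.any(): print('SHERD in',rect(s,m))
go(.6235,-.1485,.12,15.5)
```

```text
mat [588.7  38.9] [80.5 76.6] -87.7 [-2.5  2.5  7.1] 288
blade [571.3  34.7] [49.  42.9] 0.1 [ 4.   7.9 13.1] 167
tile [ 623.5 -148.6] [79.7 37.9] 15.4 [19.1 23.2 28.6] 208
handle [462.6  35.9] [112.3  28.8] 1.0 [19.  27.1 30.4] 330
mat [500.6  39.8] [251.8  79.9] -0.0 [0.4 3.7 7.1] 1111
blade [553.4  36.7] [86.5 44.2] 0.3 [ 5.6  9.3 12.4] 378
sherd [ 663.7 -142.9] [26.9  4.6] -77.9 [13.3 16.2 19.6] 19
tile [ 623.5 -147.8] [80.7 39.1] 15.1 [21.4 24.5 27.6] 361
SHERD in (array([448.6, 230.8]), array([104.7,  41.7]), 1.9, array([19.1, 31. , 37.7]), 392)
t 26.0 p [ 0.4572 -0.0938  0.1454] gap 0.0853 F [-0.9 -0.2  0. ]
[[ 1.     0.008  0.003]
 [ 0.008 -1.    -0.005]
 [ 0.003  0.005 -1.   ]]
shift [165.7  55.9  26.1] yaw 0.5 roll -15.0 q [-0.12  0.71  0.37  2.15 -0.67  0.38 -0.78] t 26.0 grip 0.0
```

View pics/g4.png

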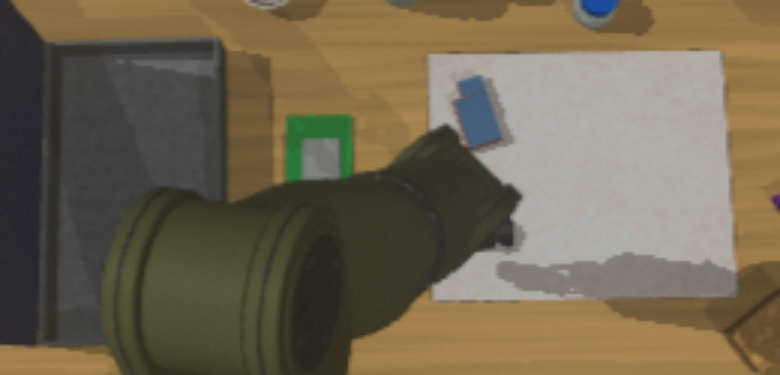

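>>> send_rows --commands '[[[0.0313, 0.0117, 0], 0, 1], [[0.0313, 0.0117, 0], 0, 1], [[0.0313, 0.0117, 0], 0, 1], [[0.0313, 0.0117, 0], 0, 1], [[0.0313, 0.0117, 0], 0, 1], [[0, 0, 0.01], -7.4, 1], [[0, 0, 0.015], -7.4, 1], [[0, 0, 0], 0, 1], [[0, 0, 0], 0, 1]]'

```text
time: 26.9
ee_pos: [0.6144, -0.1415, 0.1195]
ee_rot: [0.991, 0.137, -0.0, -0.0]
wrist_force: [0.1, 0.3, -0.1]
finger_gap: 0.0852
grip_force: 0.0
```

Run:
```python
from h import *
s=snap('wrist');P=cloud(s);H,S,V=cv2.split(cv2.cvtColor(s['frame'],cv2.COLOR_BGR2HSV))
cv2.imwrite('pics/w2.png',s['frame'])
m=(((H>95)&(H<118)&(S>60)))&(P[...,2]>.012)&(P[...,2]<.05)&(P[...,0]>.56)&(P[...,0]<.69)&(P[...,1]<-.09)&(P[...,1]>-.21)
print(rect(s,m)); st()
go(.614,-.1508,.028,15.3)
```

```text
(array([ 622.9, -145.1]), array([81. , 40.1]), 16.6, array([23. , 24.1, 25.1]), 4367)
t 26.95 p [ 0.6148 -0.1418  0.1198] gap 0.0852 F [0.2 0.5 1.3]
[[ 0.963  0.271  0.   ]
 [ 0.271 -0.963 -0.   ]
 [ 0.     0.    -1.   ]]
t 26.95 p [ 0.6148 -0.1418  0.1198] gap 0.0852 F [0.2 0.5 1.3]
[[ 0.963  0.271  0.   ]
 [ 0.271 -0.963 -0.   ]
 [ 0.     0.    -1.   ]]
shift [-3.2  8.4 91.8] yaw 15.7 roll 0.4 q [-0.06  0.9   0.4   1.67 -0.51  0.68 -0.69] t 26.9 grip 0.0
```

View pics/w2.png

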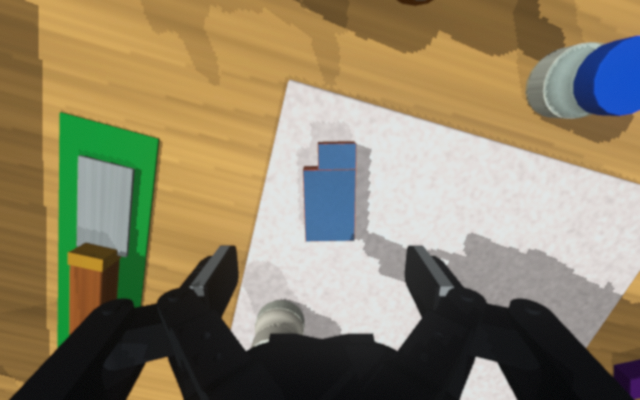

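>>> send_rows --commands '[[[-0.0031, 0.0066, 0.03], 0, 1], [[0, 0, 0.03], 0, 1], [[0, 0, 0.02], 0, 1], [[0, 0, 0.012], 0, 1], [[0, 0, 0], 0, 0.7], [[0, 0, 0], 0, 0.55], [[0, 0, 0], 0, 0.515], [[0, 0, 0], 0, 0.51], [[0, 0, 0], 0, 0.505], [[0, 0, 0], 0, 0.5], [[0, 0, 0], 0, 0.5], [[0, 0, 0], 0, 0.5]]'

```text
time: 28.15
ee_pos: [0.6136, -0.1494, 0.0271]
ee_rot: [0.99, 0.138, 0.0, -0.0]
wrist_force: [0.9, 0.8, 0.0]
finger_gap: 0.0426
grip_force: 0.1
```

>>> send_rows --commands '[[[0, 0, 0], 0, 0.495], [[0, 0, 0], 0, 0.495], [[0, 0, 0], 0, 0.495]]'

```text
time: 28.45
ee_pos: [0.6135, -0.1492, 0.027]
ee_rot: [0.99, 0.138, -0.0, -0.0]
wrist_force: [-0.5, 1.0, -0.3]
finger_gap: 0.0424
grip_force: 0.2
```

>>> send_rows --commands '[[[0, 0, 0], 0, 0.492], [[0, 0, 0], 0, 0.492], [[0, 0, 0], 0, 0.492]]'

```text
time: 28.75
ee_pos: [0.6135, -0.1492, 0.0271]
ee_rot: [0.99, 0.138, -0.0, -0.0]
wrist_force: [-0.0, 0.6, 0.8]
finger_gap: 0.0419
grip_force: 2.8
```

>>> send_rows --commands '[[[0, 0, 0], 0, 0.489], [[0, 0, 0], 0, 0.489], [[0, 0, 0], 0, 0.489]]'

```text
time: 29.05
ee_pos: [0.6135, -0.1492, 0.0271]
ee_rot: [0.99, 0.138, -0.0, -0.0]
wrist_force: [-0.7, 0.8, 0.9]
finger_gap: 0.0417
grip_force: 7.2
```

>>> send_rows --commands '[[[0, 0, 0], 0, 0.488], [[0, 0, 0], 0, 0.488], [[0, 0, -0.005], 0, 0.488], [[0, 0, -0.01], 0, 0.488], [[0, 0, 0], 0, 0.488]]'

```text
time: 29.55
ee_pos: [0.6147, -0.1501, 0.0437]
ee_rot: [0.99, 0.138, 0.001, 0.001]
wrist_force: [-0.2, -0.5, -0.4]
finger_gap: 0.042
grip_force: 8.7
```

>>> send_rows --commands '[[[0, 0, -0.02], 0, 0.488], [[0, 0, -0.025], 0, 0.488], [[0, 0, -0.025], 0, 0.488], [[0, 0, -0.015], 5, 0.488], [[0, 0, 0], 5, 0.488], [[0, -0.005, 0], 4.8, 0.488], [[0, -0.015, 0], 0, 0.488], [[0, -0.025, 0], 0, 0.488], [[0, -0.03, 0], 0, 0.488], [[0, -0.03, 0], 0, 0.488], [[0, -0.03, 0], 0, 0.488], [[0, -0.03, 0], 0, 0.488], [[0, -0.03, 0], 0, 0.488], [[0, -0.03, 0], 0, 0.488], [[0, -0.03, 0], 0, 0.488], [[0, -0.03, 0], 0, 0.488], [[0, -0.03, 0], 0, 0.488], [[0, -0.03, 0], 0, 0.488], [[0, -0.02, 0], 0, 0.488], [[0, -0.01, 0], 0, 0.488]]'

```text
time: 31.55
ee_pos: [0.6048, 0.23, 0.1266]
ee_rot: [1.0, 0.013, -0.001, -0.001]
wrist_force: [-0.1, -0.9, -0.7]
finger_gap: 0.0416
grip_force: 8.8
```

>>> send_rows --commands '[[[0, -0.005, 0], 0, 0.488], [[0, 0, 0], 0, 0.488]]'

```text
time: 31.75
ee_pos: [0.6058, 0.2306, 0.127]
ee_rot: [1.0, 0.01, -0.0, 0.0]
wrist_force: [-0.4, 0.1, -1.5]
finger_gap: 0.042
grip_force: 8.8
```

Run:
```python
from h import *
go(.605,.235,.035,1)
```

```text
t 31.75 p [0.6058 0.2306 0.127 ] gap 0.042 F [-0.4  0.1 -1.5]
[[ 1.    0.02 -0.  ]
 [ 0.02 -1.   -0.  ]
 [-0.    0.   -1.  ]]
shift [-0.7 -4.5 92. ] yaw 1.1 roll 0.1 q [-0.72  0.95  0.57  1.61 -0.67  0.78 -1.41] t 31.8 grip 8.763885498046875
```

>>> send_rows --commands '[[[0, 0, 0.01], 0, 0.488], [[0, 0, 0.025], 0, 0.488], [[0, 0, 0.025], 0, 0.488], [[0, 0, 0.015], 0, 0.488], [[0, 0, 0.01], 0, 0.488], [[0, 0, 0.005], 0, 0.488], [[0, 0, 0.001], 0, 0.488], [[0, 0, 0], 0, 0.488], [[0, 0, 0], 0, 0.488]]'

```text
time: 32.65
ee_pos: [0.6067, 0.2307, 0.037]
ee_rot: [1.0, 0.009, 0.001, -0.0]
wrist_force: [1.2, -0.2, -2.2]
finger_gap: 0.0418
grip_force: 8.8
```

>>> send_rows --commands '[[[0, 0, 0.001], 0, 0.488], [[0, 0, 0], 0, 0.488], [[0, 0, 0.001], 0, 0.488], [[0, 0, 0], 0, 0.488], [[0, 0, 0], 0, 0.488]]'

```text
time: 33.15
ee_pos: [0.606, 0.2306, 0.0341]
ee_rot: [1.0, 0.009, -0.0, -0.0]
wrist_force: [0.3, -0.0, -0.9]
finger_gap: 0.0419
grip_force: 8.8
```

>>> send_rows --commands '[[[0, 0, 0.0005], 0, 0.488], [[0, 0, 0], 0, 0.49], [[0, 0, 0], 0, 0.5], [[0, 0, 0], 0, 0.53], [[0, 0, 0], 0, 0.65], [[0, 0, 0], 0, 0.85], [[0, 0, -0.01], 0, 1], [[0, 0, -0.03], 0, 1], [[0, 0, -0.04], 0, 1], [[0, 0, -0.04], 0, 0.5], [[0, 0, -0.04], 0, 0], [[0, 0, -0.04], 0, 0], [[0, 0, -0.04], 0, 0], [[0, 0, -0.04], 0, 0], [[0, 0, -0.03], 0, 0], [[-0.02, 0, 0], 0, 0], [[-0.03, 0, 0], 0, 0], [[-0.03, 0, 0], 0, 0], [[0, 0, 0], 0, 0]]'

```text
time: 35.05
ee_pos: [0.5221, 0.2291, 0.3442]
ee_rot: [1.0, 0.01, -0.002, -0.001]
wrist_force: [0.2, -0.2, 0.4]
finger_gap: 0.0
grip_force: 0.0
```

Run:
```python
from h import *
go(.53,.425,.335,1)
c=snap('scene'); s=snap('top')
cv2.imwrite('pics/g5.png',cv2.resize(c['frame'][50:250,260:520],None,fx=3,fy=3)[:600,:780])
lidang(c)
for s in (c,s):
  P=cloud(s); f=s['frame'].astype(int)
  R=(P[...,0]>.365)&(P[...,0]<.7)&(P[...,1]>.155)&(P[...,1]<.32)&(P[...,2]>.018)&(P[...,2]<.05)
  for nm,m in (('sherd',R&(f[...,2]-f[...,0]>40)&(P[...,0]<.52)),('tile',R&(f[...,0]-f[...,2]>15)&(P[...,0]>.53))):
    if m.sum()>20: print(nm,*rect(s,m))
```

```text
t 35.05 p [0.5221 0.2291 0.3442] gap 0.0 F [ 0.2 -0.2  0.4]
[[ 1.     0.019 -0.004]
 [ 0.019 -1.     0.002]
 [-0.004 -0.002 -1.   ]]
shift [  11.7 -195.7    9.4] yaw 1.1 roll 0.1 q [-0.92  0.61  0.76  1.63 -0.47  1.09 -1.57] t 35.0 grip 0.0
lid n 206 normal [-0.014  0.788  0.616] angle 0.907 zmax 0.274 resid 0.0014
sherd [450.7 230.2] [97.7 40.8] 1.2 [23.6 31.9 38. ] 324
tile [614.4 229.2] [81.9 41.6] 3.5 [27.3 30.4 33.4] 316
sherd [451.3 230.4] [97.6 39.9] 1.6 [22.2 30.8 36.9] 321
tile [617.5 228. ] [78.  39.6] 0.9 [24.9 28.9 33. ] 224
```

View pics/g5.png

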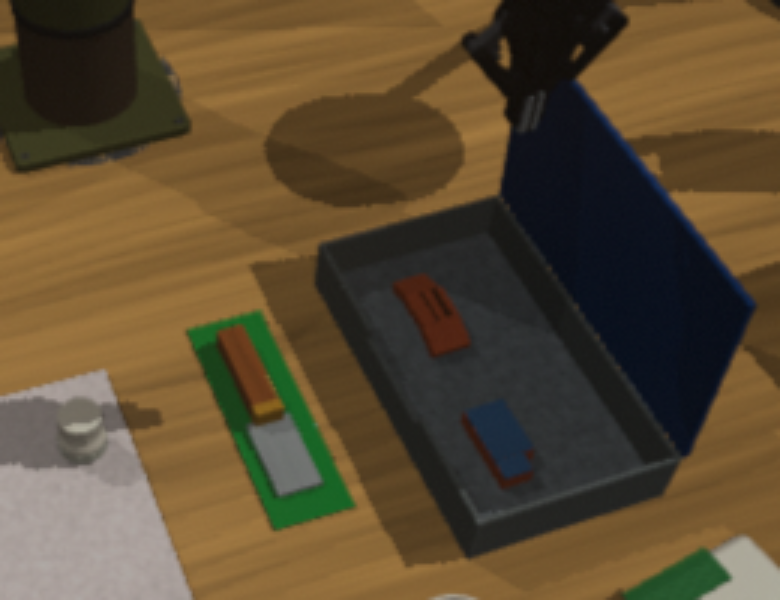

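>>> send_rows --commands '[[[0.005, -0.035, 0], 0, 0], [[0.003, -0.04, 0], 0, 0], [[0.002, -0.04, 0], 0, 0], [[0.002, -0.04, 0], 0, 0], [[0, -0.035, 0], 0, 0], [[0, -0.006, 0], 0, 0], [[0, 0, 0.03], 0, 0], [[0, 0, 0.03], 0, 0], [[0, 0, 0.024], 0, 0], [[0, 0, 0], 0, 0], [[0, 0, 0], 0, 0]]'

```text
time: 36.25
ee_pos: [0.5355, 0.4247, 0.2603]
ee_rot: [1.0, 0.009, 0.001, 0.0]
wrist_force: [-0.1, -0.4, 0.6]
finger_gap: 0.0001
grip_force: 0.0
```

Run:
```python
from h import *
go(.53,.37,.26,1)
Q=[]
for th in np.arange(1.5,-.06,-.06): Q.append((th,.348-.18*np.cos(th)+.006*np.sin(th)+.015,.06+.18*np.sin(th)+.006*np.cos(th)+.019))
Q=np.array(Q); print(np.round(Q[0],4)); print([(round(-a*1e3,1),round(-b*1e3,1)) for a,b in np.diff(Q[:,1:],axis=0)]); print(np.round(Q[-2:],4))
```

```text
t 36.25 p [0.5355 0.4247 0.2603] gap 0.0001 F [-0.1 -0.4  0.6]
[[ 1.     0.018  0.001]
 [ 0.018 -1.    -0.   ]
 [ 0.001  0.    -1.   ]]
shift [-6.5 54.6  0.3] yaw 1.0 roll 0.0 q [-1.06  0.86  0.71  1.38 -0.58  1.11 -1.82] t 36.2 grip 0.0
[1.5    0.3563 0.259 ]
[(np.float64(10.8), np.float64(0.7)), (np.float64(10.7), np.float64(1.4)), (np.float64(10.6), np.float64(2.0)), (np.float64(10.5), np.float64(2.6)), (np.float64(10.3), np.float64(3.3)), (np.float64(10.1), np.float64(3.9)), (np.float64(9.8), np.float64(4.5)), (np.float64(9.5), np.float64(5.1)), (np.float64(9.2), np.float64(5.6)), (np.float64(8.9), np.float64(6.2)), (np.float64(8.5), np.float64(6.7)), (np.float64(8.1), np.float64(7.2)), (np.float64(7.6), np.float64(7.7)), (np.float64(7.2), np.float64(8.1)), (np.float64(6.7), np.float64(8.5)), (np.float64(6.1), np.float64(8.9)), (np.float64(5.6), np.float64(9.2)), (np.float64(5.0), np.float64(9.6)), (np.float64(4.4), np.float64(9.9)), (np.float64(3.8), np.float64(10.1)), (np.float64(3.2), np.float64(10.3)), (np.float64(2.6), np.float64(10.5)), (np.float64(2.0), np.float64(10.6)), (np.float64(1.3), np.float64(10.7)), (np.float64(0.7), np.float64(10.8)), (np.float64(0.0), np.float64(10.8))]
[[-0.      0.183   0.085 ]
 [-0.06    0.183   0.0742]]
```

>>> send_rows --commands '[[[0, 0.02, 0], 0, 0], [[0, 0.018, 0], 0, 0], [[0, 0.012, 0], 0, 0], [[0, 0.01, 0], 0, 0], [[0, 0.0085, 0.001], 0, 0], [[0, 0.0108, 0.0007], 0, 0], [[0, 0.0107, 0.0014], 0, 0], [[0, 0.0106, 0.002], 0, 0], [[0, 0.0105, 0.0026], 0, 0], [[0, 0.0103, 0.0033], 0, 0], [[0, 0.0101, 0.0039], 0, 0], [[0, 0.0098, 0.0045], 0, 0], [[0, 0.0095, 0.0051], 0, 0], [[0, 0, 0], 0, 0], [[0, 0, 0], 0, 0]]'

```text
time: 37.75
ee_pos: [0.537, 0.2743, 0.2348]
ee_rot: [1.0, 0.009, -0.0, 0.0]
wrist_force: [0.2, -0.7, -0.1]
finger_gap: -0.0001
grip_force: 0.0
```

Run:
```python
from h import *
go(.53,.348-.18*np.cos(1.02)+.006*np.sin(1.02)+.015,.06+.18*np.sin(1.02)+.006*np.cos(1.02)+.019,1)
lidang(snap('scene'));lidang(snap('top'))
```

```text
t 37.75 p [0.537  0.2743 0.2348] gap -0.0001 F [ 0.2 -0.7 -0.1]
[[ 1.     0.018 -0.001]
 [ 0.018 -1.    -0.   ]
 [-0.001  0.    -1.   ]]
shift [-7.   0.3 -0.7] yaw 1.1 roll 0.1 q [-0.91  0.77  0.67  1.68 -0.59  0.9  -1.55] t 37.8 grip 0.0
lid n 207 normal [-0.017  0.885  0.466] angle 1.086 zmax 0.244 resid 0.0009
lid n 830 normal [-0.015  0.849  0.528] angle 1.015 zmax 0.246 resid 0.0026
```

>>> send_rows --commands '[[[0, 0.0092, 0.0056], 0, 0], [[0, 0.0089, 0.0062], 0, 0], [[0, 0.0085, 0.0067], 0, 0], [[0, 0.0081, 0.0072], 0, 0], [[0, 0.0076, 0.0077], 0, 0], [[0, 0.0072, 0.0081], 0, 0], [[0, 0.0067, 0.0085], 0, 0], [[0, 0.0061, 0.0089], 0, 0], [[0, 0.0056, 0.0092], 0, 0], [[0, 0.005, 0.0096], 0, 0], [[0, 0.0044, 0.0099], 0, 0], [[0, 0.0038, 0.0101], 0, 0], [[0, 0.0032, 0.0103], 0, 0], [[0, 0, 0], 0, 0]]'

```text
time: 39.25
ee_pos: [0.5378, 0.1896, 0.1255]
ee_rot: [1.0, 0.009, -0.001, 0.0]
wrist_force: [0.4, 0.6, -0.2]
finger_gap: 0.0
grip_force: 0.0
```

Run:
```python
from h import *
go(.53,.183,.085,1)
lidang(snap('scene'));lidang(snap('top'))
```

```text
t 39.25 p [0.5378 0.1896 0.1255] gap 0.0 F [ 0.4  0.6 -0.2]
[[ 1.     0.018 -0.003]
 [ 0.018 -1.    -0.001]
 [-0.003  0.001 -1.   ]]
shift [-7.8  6.4 40.6] yaw 1.0 roll 0.0 q [-0.7   0.86  0.51  1.86 -0.7   0.61 -1.3 ] t 39.2 grip 0.0
lid n 2566 normal [-0.002  0.225  0.974] angle 0.227 zmax 0.257 resid 0.005
lid n 2103 normal [-0.005  0.226  0.974] angle 0.228 zmax 0.195 resid 0.0035
```

>>> send_rows --commands '[[[0, 0.0025, 0.01], 0, 0], [[0, 0.002, 0.01], 0, 0], [[0, 0.001, 0.01], 0, 0], [[0, 0.001, 0.007], 0, 0], [[0, 0, 0.003], 0, 0], [[0, 0, 0], 0, 0]]'

```text
time: 39.95
ee_pos: [0.5385, 0.1836, 0.0865]
ee_rot: [1.0, 0.009, -0.001, 0.0]
wrist_force: [0.4, -1.0, -0.3]
finger_gap: 0.0001
grip_force: 0.0
```

>>> send_rows --commands '[[[0, 0, 0.001], 0, 0], [[0, 0, 0.001], 0, 0], [[0, 0, 0], 0, 0]]'

```text
time: 40.25
ee_pos: [0.5391, 0.1838, 0.0856]
ee_rot: [1.0, 0.009, 0.0, -0.0]
wrist_force: [-0.0, 0.3, 2.6]
finger_gap: 0.0001
grip_force: 1.4
```

>>> send_rows --commands '[[[0, 0, 0.001], 0, 0], [[0, 0, 0], 0, 0]]'

```text
time: 40.45
ee_pos: [0.5392, 0.1838, 0.0855]
ee_rot: [1.0, 0.009, 0.0, -0.001]
wrist_force: [-2.2, -0.8, 11.3]
finger_gap: -0.0003
grip_force: 5.6
```

>>> send_rows --commands '[[[0, 0, 0.0005], 0, 0], [[0, 0, 0], 0, 0], [[0, 0, -0.01], 0, 0], [[0, 0, -0.04], 0, 0], [[0, 0, -0.04], 0, 0], [[0, 0, -0.04], 0, 0], [[-0.04, 0, -0.04], 0, 0], [[-0.04, 0, 0], 0, 0], [[-0.04, 0, 0], 0, 0], [[-0.02, 0, 0], 0, 0], [[0, 0, 0], 0, 0]]'

```text
time: 41.55
ee_pos: [0.4001, 0.1812, 0.2491]
ee_rot: [1.0, 0.01, -0.002, -0.0]
wrist_force: [0.9, 0.2, 0.4]
finger_gap: -0.0
grip_force: 0.0
```

Run:
```python
from h import *
c=snap('scene'); s=snap('top'); cv2.imwrite('pics/g6.png',c['frame'])
for s in (s,c):
  lidang(s)
  for k,m in seg(s).items():
    if m.any(): print(k,*rect(s,m))
st()
```

```text
lid n 2131 normal [-0.001  0.001  1.   ] angle 0.001 zmax 0.074 resid 0.0026
lid [533.2 247.2] [350.8 218.7] 1.2 [61.9 66.4 71. ] 4644
handle [462.6  35. ] [108.7  24.9] -0.1 [22.  26.7 30.5] 255
mat [502.4  39. ] [248.4  79.6] -0.3 [-2.   2.4  7.5] 992
blade [553.8  34.6] [84.  43.1] -0.1 [ 4.4  7.8 12.6] 260
lid n 3291 normal [0.001 0.    1.   ] angle 0.0 zmax 0.074 resid 0.0019
lid [529.7 248.8] [357.  222.4] 0.9 [63.6 67.5 70.8] 7628
handle [463.4  35.3] [109.7  27.9] 0.7 [18.5 26.9 31. ] 331
mat [499.9  39.9] [253.2  80.3] 0.2 [0.2 3.7 7.5] 1131
blade [553.6  36.8] [84.3 43.5] 1.1 [ 5.5  9.1 12.5] 382
t 41.65 p [0.4044 0.1815 0.2494] gap -0.0002 F [ 0.1  0.7 -0.4]
[[ 1.     0.019  0.002]
 [ 0.019 -1.     0.001]
 [ 0.002 -0.001 -1.   ]]
```

View pics/g6.png

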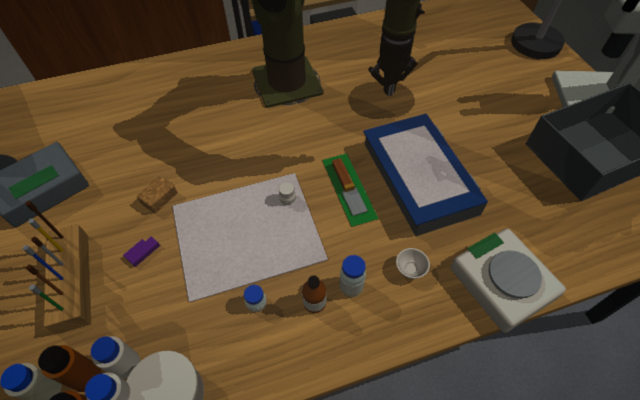

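The lid is shut at 0.00 rad. The board is clear of finds, the spatula lies on its mat at (345,185), and the bystanders have not moved.

```bash
python3 -c "
from rig import *
print(close_job())"
```

```text
the job is handed in; nothing more can be done
None
```

The job is handed in: the lid was levered open with the spatula, the sherd and tile (the only finds on the board) lie flat side by side on the foam, the lid is shut, the spatula is on its mat, and the bystanders were left where they stood.

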